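# Set out the sample tea set in front of its leaning serving board

## Robot

A 7-joint arm with a two-finger parallel gripper is mounted at the origin on the work surface. World frame = base frame: x ahead of the robot, y to its left, z up, the work surface at z = 0. Lengths are in m, angles in rad, forces in N, time in s.
With the tool pointing down it reaches from about 0.4 to 0.85 m from the base axis. Payload 6.9 kg.
Tool frame: the origin (TCP) lies at the very end of the fingers, on their centre line; the grasp point (between the pads) lies 19 mm behind it; z points along the fingers, y is the line along which they close (so a half turn about z gives the same grasp; the last joint's range is limited). The gripper opens to 85 mm and grips with 20 to 120 N. Pads are 22 mm wide; open, the fingers measure 114 mm over their backs; the gripper's body (76 mm by 85 mm) begins 54 mm behind the grasp point. The pads swing forward as they close: fully open they stand 13 mm farther back than shut.
Start: joints at [1.385, 0.507, -0.238, 1.5, 0.126, 1.149, -0.155], TCP at [0.18, -0.599, 0.231] pointing down, gripper open.
Joint ranges: [-3.08, 3.08], [-0.24, 2.05], [-1.43, 1.35], [0, 2.5], [-1.52, 4.66], [0.17, 1.96], [-2.89, 2.89]. Speed limits (rad/s): [2.39, 2.39, 3.14, 3.14, 3.14, 3.14, 3.14].

## Interface

Orientations are given as [roll, pitch, yaw] about the fixed x, y, z axes, in that order (R = Rz(yaw) Ry(pitch) Rx(roll)).
In Python, from workcell import bot, viewer gives the robot as it stands.
- The arm moves only by the tool move_tool, called after "Emit:" by a JSON object that holds its "name" and its "arguments", one argument or row to a line. Schema: {"type":"object","properties":{"steps":{"type":"array","items":{"type":"array","items":{"type":"array","items":{"type":"number"},"minItems":7,"maxItems":7},"minItems":1,"maxItems":20},"minItems":1,"maxItems":1},"clamp_n":{"type":"number"},"only":{"type":"string"},"quiet":{"type":"boolean"},"lines":{"type":"string"}},"required":["steps"],"additionalProperties":false}. steps is a list that holds a single list of rows (three levels of brackets), with 1 to 20 rows, each of 7 numbers: dx, dy, dz in shares of the most that a row can go, 1 being 62.5 mm, then a rotation vector rx, ry, rz in a scale on which 1.0 is 120 degrees, then the finger opening in m; each row shifts and turns the commanded pose from where the row before left it, along the tool's axes as they then stand; what a row does not reach is not made up. A row lasts 1/8 s, in which the tool goes at most 0.0625 m and 0.188 rad, less where a joint would pass 70% of its speed; a pose out of reach is approached as far as the arm can. The fingers move at their own pace and stop on an object; clamp_n is the grip in N (left out, the last holds). Time passes only in rows, so rows that do not move let the fingers close. The tool returns the time, the measured TCP pose, the force, the opening and the grip force at its end. only (a regular expression) keeps the lines of the reply that match it, lines (a string "A,B") keeps lines A to B, and quiet returns only ok. No shift or turn number may pass 1 either way. Input that does not fit is refused with a message, and nothing moves.
- bot.sense(): the state, without advancing time (a new reading comes with each control period).
- viewer.read_camera(name): name is "side" or "top" or "wrist"; returns a dict with "color" (400x640x3 uint8, blue, green, red), "fx", "fy", "cx", "cy" (pixels), "T" (4x4, takes a point from camera to world coordinates); the wrist camera has in their place "T_tool_cam" (4x4, takes a point from camera to tool coordinates, whose origin is the TCP and whose axes are the flange's). Camera axes: x right, y up, looking along -z (the intrinsics and any distortion apply to the point x, -y, -z); pixel columns grow to the right and rows downward; lengths in m; the calibration is good to about 2 mm. A picture is of the moment at which its call begins: read the wrist's pose just before it. There is no depth.
- bot.finish_job(): hands the job in; it is judged then, once.
The state is a dict: "t": time; "q": joint angles; "joint_velocities": joint speeds; "joint_torque": joint torques, N m; "tool_pos": TCP position; "ee_rot": TCP orientation; "force": force on the tool from outside, world axes, zero at the start; "moment": the same for the moment, N m; "width": finger opening in m; "finger_force": force on a finger pad.
Only numpy, scipy, OpenCV 4.12 (cv2) and the standard library are available. Lean on these libraries where they do the work, as an engineer would, in place of code of your own. Each camera call takes 0.05 s, during which the arm holds its last target. There are 200 camera calls.

## Task

Set out the sample tea set. First take the bamboo serving board out of its slotted stand and lean it against the front of the low upright backrest, roughly centred on it, foot on the table and tilted back by some 15 degrees so that it rests stably. Then put each of the three brown cups without a handle into the round wooden dish of its own size (large, medium, small), standing flat inside the rim, and leave the two brown cups with handles where they are.

Things in the scene. Friction and masses are not known exactly. Their poses are not given: they have to be found in the camera images.
- cup_large: large brown-glazed ceramic tea cup WITHOUT handle, open on top, loose, stands on the table; straight round wall 68 mm in outer diameter, 85 mm tall, about 190 g. Origin: centre of its underside; z up.
- cup_medium: medium brown-glazed ceramic tea cup WITHOUT handle, open on top, loose, stands on the table; straight round wall 54 mm in outer diameter, 62 mm tall, about 120 g. Origin: centre of its underside; z up.
- cup_small: small brown-glazed ceramic tea cup WITHOUT handle, open on top, loose, stands on the table; straight round wall 40 mm in outer diameter, 44 mm tall, about 60 g. Origin: centre of its underside; z up.
- dish_large: large flat round light-wood dish, fixed to the table, outer diameter 96 mm, inner diameter 88 mm, floor 4 mm thick, rim 12 mm high above the table; belongs to the large cup (68 mm). Origin: centre of its underside, on the table.
- dish_medium: medium flat round light-wood dish, fixed to the table, outer diameter 80 mm, inner diameter 72 mm, floor 4 mm thick, rim 12 mm high above the table; belongs to the medium cup (54 mm). Origin: centre of its underside, on the table.
- dish_small: small flat round light-wood dish, fixed to the table, outer diameter 64 mm, inner diameter 56 mm, floor 4 mm thick, rim 12 mm high above the table; belongs to the small cup (40 mm). Origin: centre of its underside, on the table.
- mug_low: lower brown-glazed cup WITH a handle, loose: 60 mm in diameter, 58 mm tall, handle on its +y side reaching 55 mm from the axis. Stays where it is. Origin: centre of its underside; z up.
- mug_tall: taller brown-glazed cup WITH a handle, loose: 54 mm in diameter, 74 mm tall, handle on its +y side reaching 52 mm from the axis. Stays where it is. Origin: centre of its underside; z up.
- board: light bamboo serving board, loose, 12 mm thick (its x), 110 mm wide (its y), 150 mm tall (its z), 180 g. At the start it stands upright, its underside 8 mm above the table, in a slotted dark-wood stand (slot 16 mm wide; stand 90 mm long, 60 mm deep, top 38 mm above the table): take it by its top edge and pull it straight up. Origin: centre of its lower edge face.
- backrest: low upright wooden panel, fixed: 20 mm thick (its x), 150 mm wide (its y), 90 mm tall. Its plain front (at x = -10 mm of its frame) faces the robot; a foot and ribs stand behind it (up to x = +70 mm). The taller board leans on the upper edge of the front and overtops it. Origin: centre of the panel's underside, on the table; z up.
There are look-alikes about, which are no part of the job. What is shaped like the cup_medium but blue or yellow is not meant.

How it is judged:
By the outcome, as a careful person would: the job done as asked, in the order asked, and still so for the second after the job is handed in, with the robot touching nothing.
It also fails if it takes over 99 s, if anything falls off the work surface, if the arm or the gripper's body presses on something with over 40 N, if the wrist force passes 120 N, or if a joint passes its speed limit or range.

## Working session

There is one attempt and no reset: what is moved stays moved. The work goes in short steps, Python scripts to look and compute and a tool call to move; the robot and the scene stay as the last step left them, time stands still between calls to the robot, and variables do not carry over. Pictures are saved under pics/ and viewed, at most 15 in all, crops included, and the job is handed in when it is done.

```bash
ls; mkdir -p pics; python3 - <<'E'
from workcell import bot, viewer
import cv2,numpy as np
np.set_printoptions(precision=4,suppress=True)
s=bot.sense();print(s)
for n in("side","top","wrist"):
    c=viewer.read_camera(n);cv2.imwrite(f"pics/{n}0.png",c["color"]);print(n,{k:v for k,v in c.items() if k!="color"})
E
```

```text
pics
{'t': 0.0, 'q': array([ 1.3845,  0.5083, -0.2375,  1.5011,  0.1257,  1.1489, -0.1548]), 'joint_velocities': array([-0.0016,  0.0016,  0.0011,  0.0023, -0.0017,  0.0005,  0.0001]), 'joint_torque': array([  0.0003, -62.0613,  -2.1863, -24.9651,   0.0128,   0.0121,
         0.    ]), 'tool_pos': array([ 0.1796, -0.5981,  0.2304]), 'ee_rot': array([-3.1398,  0.0001,  0.2918]), 'force': array([ 0.4857,  0.6205, -0.2927]), 'moment': array([-0.0121,  0.0274, -0.0059]), 'finger_force': 0.0, 'width': 0.08528406833709157}
side {'fx': 392.84522013277507, 'fy': 392.84522013277507, 'cx': 324.9134831922974, 'cy': 200.41941147434792, 'T': array([[ 0.6994,  0.4616, -0.5457,  0.052 ],
       [-0.7146,  0.4365, -0.5466, -0.4539],
       [-0.0141,  0.7722,  0.6352,  0.6029],
       [ 0.    ,  0.    ,  0.    ,  1.    ]])}
top {'fx': 477.5691090594543, 'fy': 477.5691090594543, 'cx': 318.40263944644374, 'cy': 201.52339114706038, 'T': array([[ 0.0024,  0.9935, -0.1135,  0.3706],
       [-1.    ,  0.0018, -0.0051,  0.0402],
       [-0.0049,  0.1135,  0.9935,  1.4384],
       [ 0.    ,  0.    ,  0.    ,  1.    ]])}
wrist {'fx': 357.121026399714, 'fy': 357.121026399714, 'cx': 313.0471197981983, 'cy': 201.9972474915053, 'T_tool_cam': array([[-0.    ,  0.9585,  0.285 ,  0.0729],
       [ 1.    ,  0.0001, -0.0003,  0.0002],
       [-0.0003,  0.285 , -0.9585, -0.1425],
       [ 0.    ,  0.    ,  0.    ,  1.    ]])}
```

View pics/top0.png

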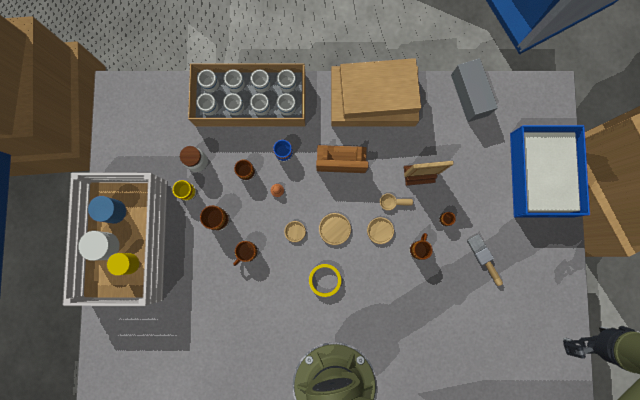

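View pics/side0.png

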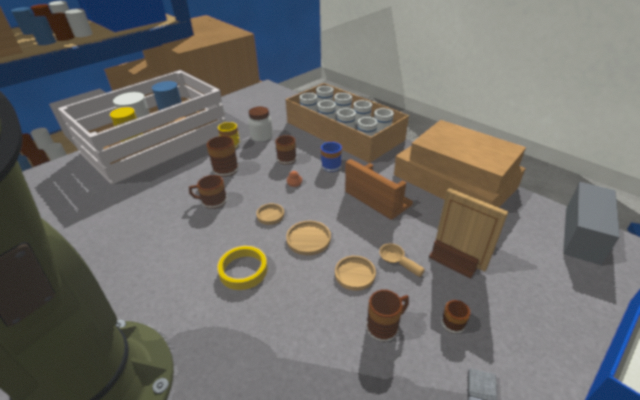

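The top view shows brown cups at (244,169), (214,216) and (448,218), mugs with handles at (246,251) and (422,249), and dishes at (295,232), (335,229) and (381,231). The board and stand are at (425,172) and the backrest at (343,158). The brown thing at (190,156) appears in the side view at (260,123) as a white jar with a brown lid, so it is not a cup. The blue and yellow cups are not meant. I'll confirm in crops.

```bash
python3 - <<'E'
import cv2
a=cv2.imread("pics/top0.png")[135:275,200:465];cv2.imwrite("pics/topc.png",cv2.resize(a,None,fx=3,fy=3,interpolation=cv2.INTER_CUBIC))
a=cv2.imread("pics/side0.png")[110:350,185:515];cv2.imwrite("pics/sidec.png",cv2.resize(a,None,fx=2.4,fy=2.4,interpolation=cv2.INTER_CUBIC))
E
```

```text
(no output)
```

View pics/topc.png

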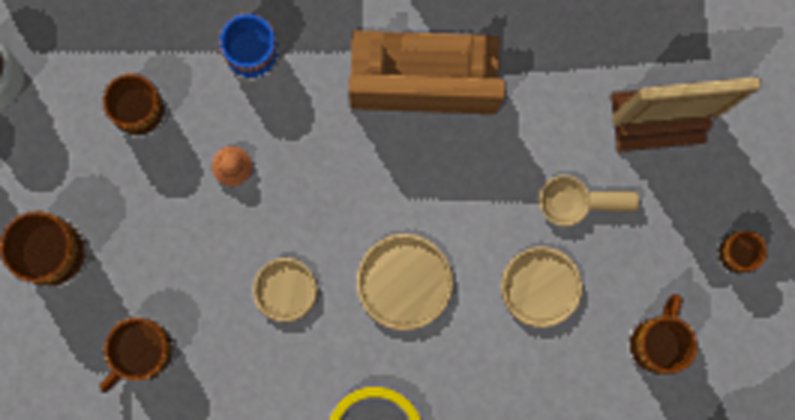

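View pics/sidec.png

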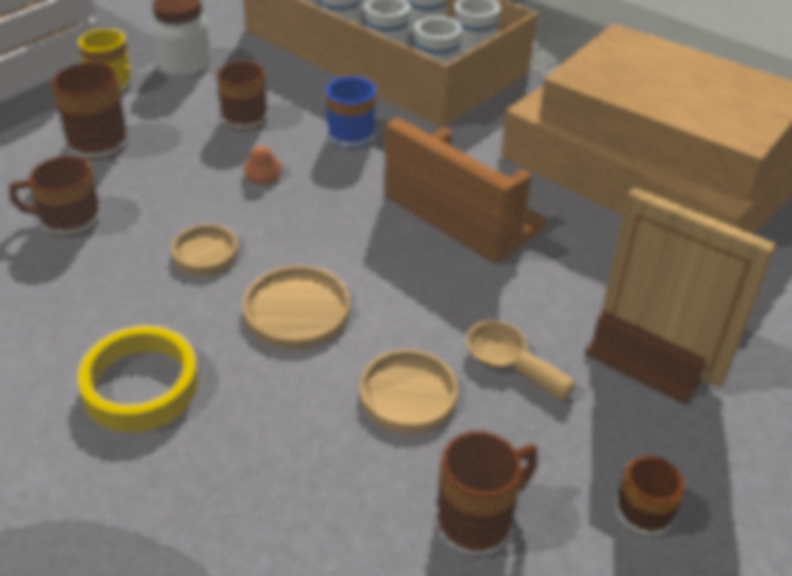

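The crops confirm the three cups: large (38,246 in the top crop), medium (132,102) and small (743,250) have no handles. The cups at (135,348) and (665,345) do have handles. Next I'll triangulate these from the two views.

```bash
cat >h.py <<'E'
import numpy as np
np.set_printoptions(precision=4,suppress=True)
def ray(c,T,u,v):
    d=T[:3,:3]@np.array([(u-c["cx"])/c["fx"],-(v-c["cy"])/c["fy"],-1]);return T[:3,3],d/np.linalg.norm(d)
def tri(rs):
    A=0;b=0
    for o,d in rs:
        P=np.eye(3)-np.outer(d,d);A=A+P;b=b+P@o
    x=np.linalg.solve(A,b);return x,max(np.linalg.norm((np.eye(3)-np.outer(d,d))@(x-o)) for o,d in rs)
def plane(r,z):
    o,d=r;return o+d*(z-o[2])/d[2]
E
python3 - <<'E'
from h import *
from workcell import viewer
t=viewer.read_camera("top");s=viewer.read_camera("side")
R=lambda X,Y:ray(t,t["T"],(X+.5)/3-.5+200,(Y+.5)/3-.5+135)
S=lambda X,Y:ray(s,s["T"],(X+.5)/2.4-.5+185,(Y+.5)/2.4-.5+110)
for n,a,b,z in [("cupL",(38,246),(88,82),.085),("cupM",(132,102),(242,78),.062),("cupS",(743,250),(652,480),.044),
 ("dS",(286,289),(205,245),.012),("dL",(406,281),(297,303),.012),("dM",(541,287),(408,388),.012),
 ("boardTL",(645,92),(632,193),.158),("boardTR",(758,82),(768,243),.158),
 ("brTL",(350,80),(387,125),.09),("brTR",(503,82),(523,197),.09),("brBL",(350,107),(387,187),0),("brBR",(503,112),(497,258),0)]:
    print(n,*tri([R(*a),S(*b)]),"top@z",plane(R(*a),z)[:2],"side@z",plane(S(*b),z)[:2])
E
```

```text
cupL [0.4823 0.35   0.0788] 0.0006180220839697661 top@z [0.4813 0.3489] side@z [0.4778 0.3402]
cupM [0.6259 0.2672 0.0547] 0.0003925744552270153 top@z [0.6242 0.2663] side@z [0.6185 0.2574]
cupS [ 0.4825 -0.331   0.0381] 0.0001540525893066572 top@z [ 0.4821 -0.3296] side@z [ 0.4778 -0.3322]
dS [0.4445 0.1175 0.0115] 0.0003989258453381215 top@z [0.4448 0.1173] side@z [0.4438 0.1173]
dL [ 0.4526 -0.0018  0.0093] 0.0007860964384604158 top@z [ 0.453  -0.0022] side@z [ 0.4501 -0.0034]
dM [ 0.4474 -0.1368  0.0079] 0.00020206172482000682 top@z [ 0.4473 -0.1364] side@z [ 0.4445 -0.1388]
boardTL [ 0.6157 -0.2136  0.1549] 0.002060246934113598 top@z [ 0.6164 -0.2147] side@z [ 0.6101 -0.2139]
boardTR [ 0.6248 -0.3156  0.1592] 0.0013834814627157262 top@z [ 0.6257 -0.3173] side@z [ 0.6252 -0.3142]
brTL [0.6392 0.0561 0.0827] 0.0038862249088930196 top@z [0.6407 0.0534] side@z [0.6276 0.051 ]
brTR [ 0.6445 -0.0968  0.0708] 0.0026296455603392935 top@z [ 0.6389 -0.0928] side@z [ 0.6253 -0.1112]
brBL [0.6299 0.053  0.0115] 0.0015672851613741062 top@z [0.6308 0.0542] side@z [0.6424 0.0619]
brBR [ 0.6217 -0.0981  0.013 ] 0.0027272105867204755 top@z [ 0.6258 -0.1014] side@z [ 0.6319 -0.0886]
```

Triangulated heights match the text within about 7 mm. The positions are:

| Thing | x, y (m) |
|---|---|
| Large cup | .482, .350 |
| Medium cup | .625, .267 |
| Small cup | .482, -.331 |
| Large dish | .453, -.002 |
| Medium dish | .447, -.137 |
| Small dish | .445, .117 |
| Board | about .627, -.265 (yaw about +5°) |
| Backrest front | about x .632, y -.022 |

I'll move above the board and look with the wrist camera.

Careful with the scale: shifts go in shares of 62.5 mm and turns go in shares of 120 degrees. That gives: 0.052 m is 0.832, -0.05 m is -0.8, -0.17 rad / 2.0944 = -0.0812.

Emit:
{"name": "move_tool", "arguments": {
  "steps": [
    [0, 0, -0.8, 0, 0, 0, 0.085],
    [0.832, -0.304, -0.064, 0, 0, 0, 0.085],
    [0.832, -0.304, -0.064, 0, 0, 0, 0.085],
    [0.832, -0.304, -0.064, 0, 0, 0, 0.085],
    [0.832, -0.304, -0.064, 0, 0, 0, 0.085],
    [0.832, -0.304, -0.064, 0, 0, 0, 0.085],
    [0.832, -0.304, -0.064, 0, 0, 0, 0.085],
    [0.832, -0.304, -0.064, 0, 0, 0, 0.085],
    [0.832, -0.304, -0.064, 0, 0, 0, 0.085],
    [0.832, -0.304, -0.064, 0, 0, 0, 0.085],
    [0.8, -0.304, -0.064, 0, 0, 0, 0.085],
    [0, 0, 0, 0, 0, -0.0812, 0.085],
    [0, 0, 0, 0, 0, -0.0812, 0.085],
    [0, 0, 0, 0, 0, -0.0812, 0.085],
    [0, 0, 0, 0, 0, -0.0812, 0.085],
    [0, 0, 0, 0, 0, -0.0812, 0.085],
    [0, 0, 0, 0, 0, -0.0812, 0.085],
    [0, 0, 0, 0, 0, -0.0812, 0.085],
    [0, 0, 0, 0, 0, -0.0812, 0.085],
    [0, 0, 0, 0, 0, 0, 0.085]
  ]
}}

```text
refused: steps: the value is too long (schema: maxItems 1). Nothing was moved.
```

Nothing moved. I misread the format; it is a list holding one list of rows, three levels of brackets. Resending.

Emit:
{"name": "move_tool", "arguments": {
  "steps": [
    [[0, 0, -0.8, 0, 0, 0, 0.085], [0.832, -0.304, -0.064, 0, 0, 0, 0.085], [0.832, -0.304, -0.064, 0, 0, 0, 0.085], [0.832, -0.304, -0.064, 0, 0, 0, 0.085], [0.832, -0.304, -0.064, 0, 0, 0, 0.085], [0.832, -0.304, -0.064, 0, 0, 0, 0.085], [0.832, -0.304, -0.064, 0, 0, 0, 0.085], [0.832, -0.304, -0.064, 0, 0, 0, 0.085], [0.832, -0.304, -0.064, 0, 0, 0, 0.085], [0.832, -0.304, -0.064, 0, 0, 0, 0.085], [0.8, -0.304, -0.064, 0, 0, 0, 0.085], [0, 0, 0, 0, 0, -0.0812, 0.085], [0, 0, 0, 0, 0, -0.0812, 0.085], [0, 0, 0, 0, 0, -0.0812, 0.085], [0, 0, 0, 0, 0, -0.0812, 0.085], [0, 0, 0, 0, 0, -0.0812, 0.085], [0, 0, 0, 0, 0, -0.0812, 0.085], [0, 0, 0, 0, 0, -0.0812, 0.085], [0, 0, 0, 0, 0, -0.0812, 0.085], [0, 0, 0, 0, 0, 0, 0.085]]
  ]
}}

```text
t: 2.75
tool_pos: [0.6211, -0.2678, 0.321]
ee_rot: [-3.141, -0.001, 1.65]
force: [-0.9, 0.2, -0.5]
width: 0.085
finger_force: 0.0
```

```bash
python3 - <<'E'
from h import *
from workcell import bot,viewer
import cv2,json
s=bot.sense();c=viewer.read_camera("wrist");cv2.imwrite("pics/w1.png",c["color"]);print(s["tool_pos"],s["ee_rot"],s["t"],s["q"])
E
```

```text
[ 0.6211 -0.2678  0.321 ] [-3.1413 -0.0006  1.6505] 2.75 [ 0.7006  0.5973 -0.6595  1.176   0.3529  1.4788  0.1762]
```

View pics/w1.png

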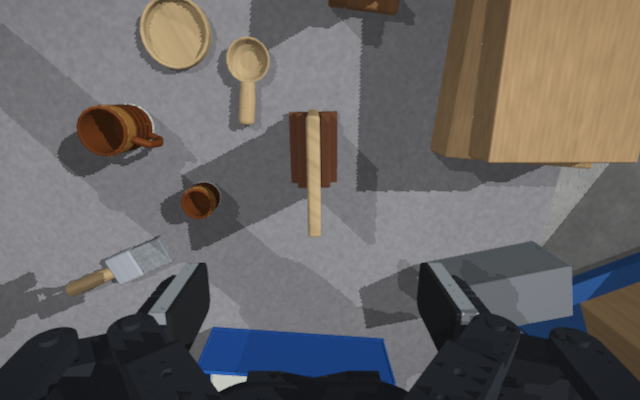

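In the wrist view the board's top edge runs from (313,112) to (315,236), about 12 px wide, and the stand is at (313,150). The small cup is at (199,201), without a handle. I'll compute the top edge against the grasp line.

```bash
cat >>h.py <<'E'
from scipy.spatial.transform import Rotation as Ro
def TT(s):
    T=np.eye(4);T[:3,:3]=Ro.from_euler("xyz",s["ee_rot"]).as_matrix();T[:3,3]=s["tool_pos"];return T
E
python3 - <<'E'
from h import *
from workcell import bot,viewer
s=bot.sense();c=viewer.read_camera("wrist");T=TT(s)@c["T_tool_cam"]
print(T)
for p in[(313,112),(315,236)]:
    w=plane(ray(c,T,*p),.158);print(w,"in tool",TT(s)[:3,:3].T@(w-s["tool_pos"]))
w=plane(ray(c,T,201,203),.044);print("small",w)
t=viewer.read_camera("top");a=viewer.read_camera("side")
# height: wrist vs side/top for board corners
S=lambda X,Y:ray(a,a["T"],(X+.5)/2.4-.5+185,(Y+.5)/2.4-.5+110)
for p,q in[((308,112),(632,193)),((309,236),(768,243))]:print(tri([ray(c,T,*p),S(*q)]))
E
```

```text
[[ 0.997  -0.0738 -0.0223  0.6159]
 [ 0.0771  0.9556  0.2844 -0.1954]
 [ 0.0003 -0.2853  0.9584  0.4636]
 [ 0.      0.      0.      1.    ]]
[ 0.6169 -0.2084  0.158 ] in tool [0.0594 0.0004 0.1631]
[ 0.6273 -0.3185  0.158 ] in tool [-0.0511  0.0023  0.163 ]
small [ 0.4887 -0.3318  0.044 ]
(array([ 0.6135, -0.2105,  0.1546]), np.float64(0.0017890314675326328))
(array([ 0.6212, -0.3163,  0.1619]), np.float64(0.001124929985503202))
```

The measured length is 110.6 mm (110 nominal) and the top height is about .158. I'll go down, centred on the edge, and grip.

To row units: 0.05 m is 0.8, 0.004 m is 0.064, -0.017 rad / 2.0944 = -0.0081.

Emit:
{"name": "move_tool", "arguments": {
  "steps": [
    [[0.064, 0.0224, 0.48, 0, 0, -0.0081, 0.085], [0, 0, 0.8, 0, 0, 0, 0.085], [0, 0, 0.8, 0, 0, 0, 0.085], [0, 0, 0.64, 0, 0, 0, 0.06], [0, 0, 0.384, 0, 0, 0, 0.04], [0, 0, 0, 0, 0, 0, 0.03], [0, 0, 0, 0, 0, 0, 0], [0, 0, 0, 0, 0, 0, 0], [0, 0, 0, 0, 0, 0, 0], [0, 0, 0, 0, 0, 0, 0], [0, 0, 0, 0, 0, 0, 0]]
  ],
  "clamp_n": 40
}}

```text
t: 4.32
tool_pos: [0.623, -0.2636, 0.1286]
ee_rot: [3.14, 0.001, 1.669]
force: [-0.0, -0.1, 5.6]
width: 0.0112
finger_force: 44.9
```

The board is gripped (width 11 mm). I'll lift it straight up and measure the backrest more closely from a composite crop.

To row units: -0.05 m is -0.8, -0.04 m is -0.64.

Emit:
{"name": "move_tool", "arguments": {
  "steps": [
    [[0, 0, -0.16, 0, 0, 0, 0], [0, 0, -0.48, 0, 0, 0, 0], [0, 0, -0.64, 0, 0, 0, 0], [0, 0, -0.8, 0, 0, 0, 0], [0, 0, -0.8, 0, 0, 0, 0], [0, 0, 0, 0, 0, 0, 0]]
  ],
  "clamp_n": 60
}}

```text
t: 5.08
tool_pos: [0.6239, -0.2631, 0.3124]
ee_rot: [3.134, 0.003, 1.669]
force: [0.4, 1.0, -2.6]
width: 0.0112
finger_force: 58.9
```

```bash
python3 - <<'E'
import cv2,numpy as np
from workcell import viewer
a=viewer.read_camera("top")["color"][140:176,310:376];b=viewer.read_camera("side")["color"][155:220,338:418]
A=cv2.resize(a,(792,432),interpolation=cv2.INTER_CUBIC)[:,:]
B=cv2.resize(b,(800,650),interpolation=cv2.INTER_CUBIC)
cv2.imwrite("pics/ba.png",A);cv2.imwrite("pics/bb.png",B[:600])
E
```

```text
(no output)
```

View pics/ba.png

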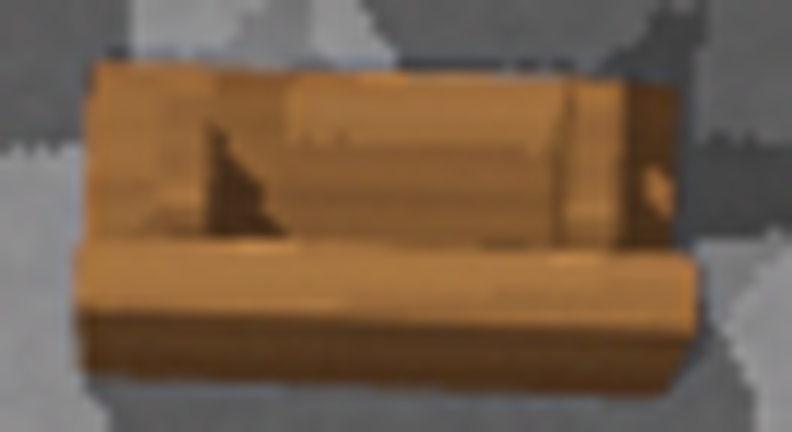

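View pics/bb.png

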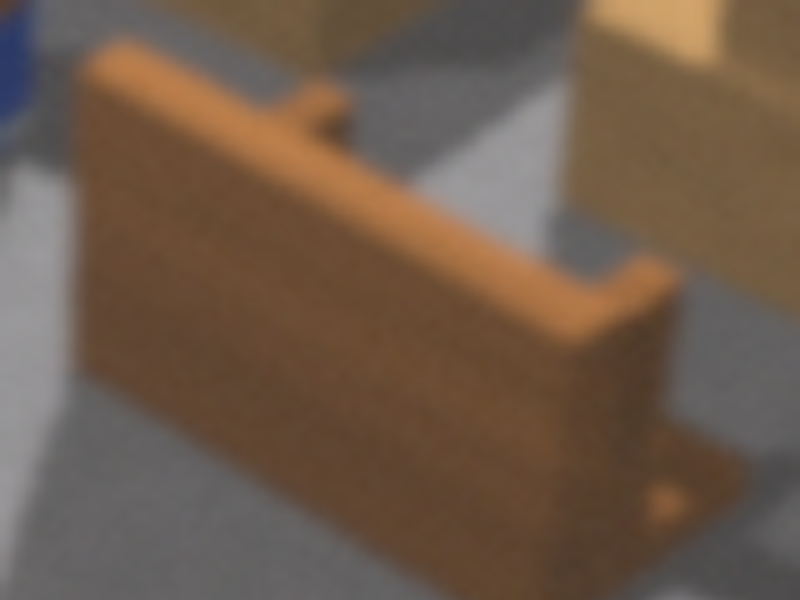

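In the 12x top crop the backrest's front top edge runs (78,310)–(693,335) and the bottom edge (85,373)–(668,394). In the 10x side crop the front top corners are (85,85) and (570,342), and the bottom left is (78,368).

```bash
python3 - <<'E'
from h import *
from workcell import viewer,bot
t=viewer.read_camera("top");a=viewer.read_camera("side")
R=lambda X,Y:ray(t,t["T"],(X+.5)/12-.5+310,(Y+.5)/12-.5+140)
S=lambda X,Y:ray(a,a["T"],(X+.5)/10-.5+338,(Y+.5)/10-.5+155)
for p,q,z in[((78,310),(85,85),.09),((693,335),(570,342),.09),((85,373),(78,368),0)]:
    print(*tri([R(*p),S(*q)]),plane(R(*p),z)[:2],plane(S(*q),z)[:2])
print(plane(R(668,394),0))
E
```

```text
[0.6305 0.0539 0.0836] 0.0005427880236042457 [0.6289 0.0542] [0.6239 0.0474]
[ 0.623  -0.0924  0.0894] 0.0002709533032804098 [ 0.6231 -0.0926] [ 0.6221 -0.0927]
[ 0.6301  0.0532 -0.0002] 0.0002331093093729374 [0.6299 0.0533] [0.6301 0.0529]
[ 0.6247 -0.0949  0.    ]
```

The backrest's front face runs through centre (.6267,-.020) with yaw -.041 and height about .09. I'll carry the board in front of it, align and tilt.

To row units: 0.05 m is 0.8, -0.002 m is -0.032, 0.09 rad / 2.0944 = 0.043.

Emit:
{"name": "move_tool", "arguments": {
  "steps": [
    [[0.48, -0.032, 0, 0, 0, 0, 0], [0.72, -0.032, 0, 0, 0, 0, 0], [0.8, -0.032, 0, 0, 0, 0, 0], [0.8, -0.032, 0, 0, 0, 0, 0], [0.72, -0.032, 0, 0, 0, 0, 0], [0.432, -0.032, 0, 0, 0, 0, 0], [0, 0, 0, 0, 0, 0.0334, 0], [0, 0, 0, 0, 0, 0.0329, 0], [0, 0, 0, 0.043, 0, 0, 0], [0, 0, 0, 0.043, 0, 0, 0], [0, 0, 0, 0.0392, 0, 0, 0], [0, 0, 0, 0, 0, 0, 0]]
  ]
}}

```text
t: 6.78
tool_pos: [0.5865, -0.019, 0.3045]
ee_rot: [-2.876, -0.001, 1.53]
force: [-0.3, 1.0, -2.6]
width: 0.011
finger_force: 59.1
```

```bash
python3 - <<'E'
from h import *
from workcell import viewer,bot
s=bot.sense();T=TT(s);print(T,s["tool_pos"],s["q"])
n=np.array([.9992,-.041,0])
for X,z in((-.025,.145),(.0013,.1181)):
    w=np.array([.6267,-.02,z])+X*n;print(w,"tool",T[:3,:3].T@(w-T[:3,3]))
print("n in tool",T[:3,:3].T@n,"down",-T[2,:3])
E
```

```text
[[ 0.0411  0.964  -0.2627  0.5865]
 [ 0.9992 -0.0395  0.0113 -0.019 ]
 [ 0.0005 -0.2629 -0.9648  0.3045]
 [ 0.      0.      0.      1.    ]] [ 0.5865 -0.019   0.3045] [ 0.3234  0.6151 -0.6432  1.22    0.2731  1.6695 -0.3216]
[ 0.6017 -0.019   0.145 ] tool [0.0006 0.0566 0.1499]
[ 0.628  -0.0201  0.1181] tool [0.0006 0.089  0.1689]
n in tool [ 0.0001  0.9649 -0.2629] down [-0.0005  0.2629  0.9648]
```

To row units: 0.043 m is 0.688, 0.0006 m is 0.0096.

Emit:
{"name": "move_tool", "arguments": {
  "steps": [
    [[0, 0.24, 0.64, 0, 0, 0, 0], [0.0096, 0.256, 0.688, 0, 0, 0, 0], [0, 0.24, 0.64, 0, 0, 0, 0], [0, 0.1696, 0.4304, 0, 0, 0, 0], [0, 0, 0, 0, 0, 0, 0]]
  ]
}}

```text
t: 7.4
tool_pos: [0.6004, -0.0194, 0.1458]
ee_rot: [-2.876, 0.0, 1.53]
force: [-0.2, -0.1, -0.8]
width: 0.0108
finger_force: 59.1
```

```bash
python3 - <<'E'
import cv2
from workcell import viewer
b=viewer.read_camera("side")["color"][90:260,310:450];cv2.imwrite("pics/pre.png",cv2.resize(b,None,fx=3.5,fy=3.5,interpolation=cv2.INTER_CUBIC))
E
```

```text
(no output)
```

View pics/pre.png

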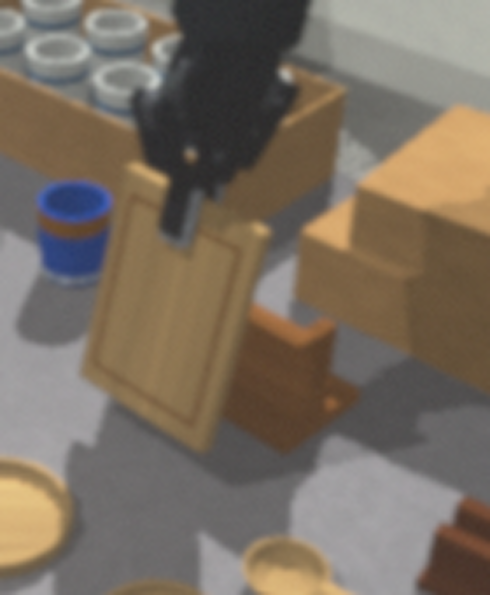

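The board hangs straight and tilted in front of the backrest; its lower corners are at (85,372) and (205,450). I'll lower it to the table.

To row units: 0.0116 m is 0.1856, 0.0097 m is 0.1552.

Emit:
{"name": "move_tool", "arguments": {
  "steps": [
    [[0, 0.048, 0.1856, 0, 0, 0, 0], [0, 0.0416, 0.1552, 0, 0, 0, 0], [0, 0, 0, 0, 0, 0, 0]]
  ]
}}

```text
t: 7.82
tool_pos: [0.6015, -0.0191, 0.1253]
ee_rot: [-2.879, 0.0, 1.53]
force: [-0.3, 0.1, -1.7]
width: 0.0112
finger_force: 59.2
```

Emit:
{"name": "move_tool", "arguments": {
  "steps": [
    [[0, 0.008, 0.0304, 0, 0, 0, 0], [0, 0.008, 0.0304, 0, 0, 0, 0], [0, 0, 0, 0, 0, 0, 0]]
  ]
}}

```text
t: 8.2
tool_pos: [0.6019, -0.0189, 0.1219]
ee_rot: [-2.88, -0.0, 1.53]
force: [0.3, -0.1, -1.2]
width: 0.011
finger_force: 59.2
```

To row units: 0.0115 m is 0.184, 0.0087 m is 0.1392.

Emit:
{"name": "move_tool", "arguments": {
  "steps": [
    [[0, 0.184, -0.0496, 0, 0, 0, 0], [0, 0.1392, -0.0384, 0, 0, 0, 0], [0, 0, 0, 0, 0, 0, 0]]
  ]
}}

```text
t: 8.57
tool_pos: [0.6233, -0.0196, 0.1218]
ee_rot: [-2.88, -0.0, 1.53]
force: [-0.0, 0.6, -1.5]
width: 0.0105
finger_force: 59.2
```

Emit:
{"name": "move_tool", "arguments": {
  "steps": [
    [[0, 0.008, 0.0304, 0, 0, 0, 0], [0, 0.008, 0.0304, 0, 0, 0, 0], [0, 0, 0, 0, 0, 0, 0]]
  ]
}}

```text
t: 8.95
tool_pos: [0.6226, -0.0198, 0.118]
ee_rot: [-2.879, 0.0, 1.53]
force: [-0.5, 0.7, -1.9]
width: 0.0113
finger_force: 59.2
```

To row units: 0.0019 m is 0.0304, 0.0005 m is 0.008.

Emit:
{"name": "move_tool", "arguments": {
  "steps": [
    [[0, 0.008, 0.0304, 0, 0, 0, 0], [0, 0, 0, 0, 0, 0, 0]]
  ]
}}

```text
t: 9.2
tool_pos: [0.6231, -0.0197, 0.1176]
ee_rot: [-2.881, 0.0, 1.53]
force: [-0.2, -0.9, 7.4]
width: 0.0111
finger_force: 60.6
```

Emit:
{"name": "move_tool", "arguments": {
  "steps": [
    [[0, 0.008, 0.0304, 0, 0, 0, 0], [0, 0, 0, 0, 0, 0, 0]]
  ]
}}

```text
t: 9.45
tool_pos: [0.6235, -0.0196, 0.1174]
ee_rot: [-2.882, 0.0, 1.529]
force: [-0.1, -1.4, 18.3]
width: 0.0111
finger_force: 62.2
```

The foot is on the table. I'll unload a little and push back to the backrest.

To row units: 0.0019 m is 0.0304, -0.0018 m is -0.0288.

Emit:
{"name": "move_tool", "arguments": {
  "steps": [
    [[0, 0.0288, -0.0288, 0, 0, 0, 0], [0, 0.0304, -0.008, 0, 0, 0, 0], [0, 0, 0, 0, 0, 0, 0]]
  ]
}}

```text
t: 9.82
tool_pos: [0.6252, -0.0197, 0.1172]
ee_rot: [-2.876, 0.001, 1.53]
force: [-5.2, -0.5, 11.9]
width: 0.011
finger_force: 61.6
```

Emit:
{"name": "move_tool", "arguments": {
  "steps": [
    [[0, 0.0304, -0.008, 0, 0, 0, 0], [0, 0, 0, 0, 0, 0, 0]]
  ]
}}

```text
t: 10.07
tool_pos: [0.6262, -0.0198, 0.1169]
ee_rot: [-2.874, 0.001, 1.53]
force: [-7.2, -1.2, 12.8]
width: 0.011
finger_force: 63.3
```

To row units: 0.0019 m is 0.0304, -0.0005 m is -0.008.

Emit:
{"name": "move_tool", "arguments": {
  "steps": [
    [[0, 0.0304, -0.008, 0, 0, 0, 0], [0, 0, 0, 0, 0, 0, 0]]
  ]
}}

```text
t: 10.32
tool_pos: [0.6276, -0.0198, 0.1168]
ee_rot: [-2.873, 0.001, 1.531]
force: [-8.0, -1.8, 12.4]
width: 0.0115
finger_force: 65.2
```

```bash
python3 - <<'E'
import cv2
from workcell import viewer
b=viewer.read_camera("side")["color"][90:240,320:450];cv2.imwrite("pics/lean.png",cv2.resize(b,None,fx=4,fy=4,interpolation=cv2.INTER_CUBIC))
E
```

```text
(no output)
```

View pics/lean.png

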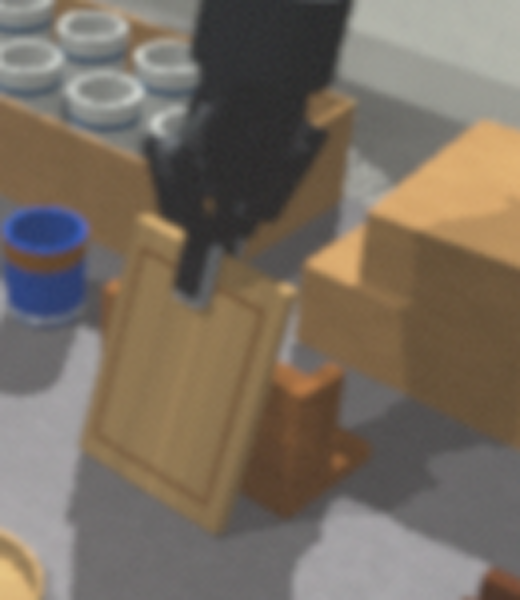

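To row units: 0.0014 m is 0.0224, -0.0004 m is -0.0064.

Emit:
{"name": "move_tool", "arguments": {
  "steps": [
    [[0, 0.0224, -0.0064, 0, 0, 0, 0], [0, 0, 0, 0, 0, 0, 0]]
  ]
}}

```text
t: 10.62
tool_pos: [0.6289, -0.0198, 0.1167]
ee_rot: [-2.872, 0.001, 1.531]
force: [-8.6, 0.1, 11.7]
width: 0.0111
finger_force: 65.5
```

Emit:
{"name": "move_tool", "arguments": {
  "steps": [
    [[0, 0.0224, -0.0064, 0, 0, 0, 0], [0, 0, 0, 0, 0, 0, 0]]
  ]
}}

```text
t: 10.88
tool_pos: [0.6292, -0.0198, 0.1167]
ee_rot: [-2.87, 0.001, 1.531]
force: [-11.7, 0.3, 12.9]
width: 0.0111
finger_force: 64.3
```

It has touched the backrest (motion stopped, force rising). I'll release and withdraw along the tool axis.

To row units: -0.06 m is -0.96, -0.03 m is -0.48, -0.13 rad / 2.0944 = -0.0621.

Emit:
{"name": "move_tool", "arguments": {
  "steps": [
    [[0, 0, 0, 0, 0, 0, 0.03], [0, 0, 0, 0, 0, 0, 0.035], [0, 0, 0, 0, 0, 0, 0.035], [0, 0, -0.16, 0, 0, 0, 0.035], [0, 0, -0.48, 0, 0, 0, 0.035], [0, 0, -0.8, 0, 0, 0, 0.05], [0, 0, -0.96, 0, 0, 0, 0.085], [0, 0, -0.48, 0, 0, 0, 0.085], [0, 0, 0, -0.0621, 0, 0, 0.085], [0, 0, 0, -0.0621, 0, 0, 0.085], [0, 0, 0, 0, 0, 0, 0.085]]
  ]
}}

```text
t: 12.25
tool_pos: [0.6785, -0.0219, 0.2911]
ee_rot: [-3.141, 0.001, 1.531]
force: [-0.2, -1.1, 0.5]
width: 0.085
finger_force: 0.0
```

```bash
python3 - <<'E'
import cv2
from h import *
from workcell import viewer,bot
s=bot.sense();print(s["tool_pos"],s["ee_rot"])
b=viewer.read_camera("side")["color"][90:240,320:450];t=viewer.read_camera("top")["color"][130:280,300:430]
cv2.imwrite("pics/lean2.png",cv2.resize(np.hstack([b,t]),None,fx=3,fy=3,interpolation=cv2.INTER_CUBIC))
E
```

```text
[ 0.6785 -0.0219  0.2911] [-3.141   0.0012  1.5311]
```

View pics/lean2.png

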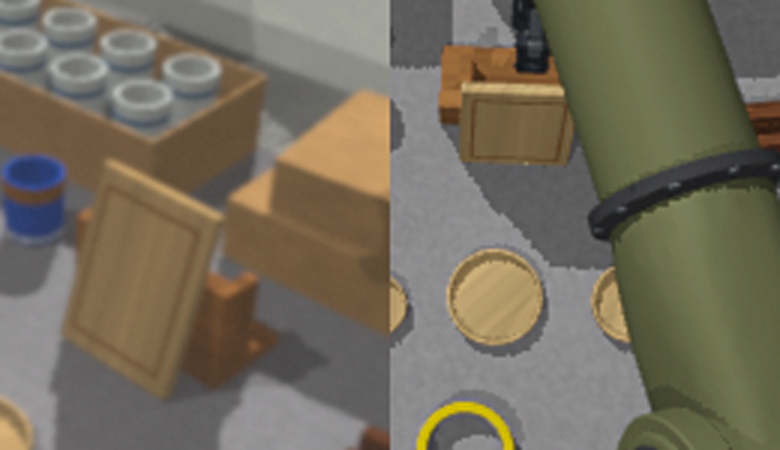

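The board leans freely on the backrest, foot on the table, roughly centred. Next I'll go above the large cup.

To row units: 0.0455 m is 0.728, -0.0264 m is -0.4224.

Emit:
{"name": "move_tool", "arguments": {
  "steps": [
    [[0.728, -0.4224, 0, 0, 0, 0, 0.085], [0.728, -0.4224, 0, 0, 0, 0, 0.085], [0.728, -0.4224, 0, 0, 0, 0, 0.085], [0.728, -0.4224, 0, 0, 0, 0, 0.085], [0.728, -0.4224, 0, 0, 0, 0, 0.085], [0.728, -0.4224, 0, 0, 0, 0, 0.085], [0.728, -0.4224, 0, 0, 0, 0, 0.085], [0.728, -0.4224, 0, 0, 0, 0, 0.085], [0, 0, 0, 0, 0, 0, 0.085]]
  ]
}}

```text
t: 13.48
tool_pos: [0.4816, 0.356, 0.2902]
ee_rot: [-3.137, -0.003, 1.538]
force: [0.2, -0.8, 0.0]
width: 0.0852
finger_force: 0.0
```

```bash
python3 - <<'E'
import cv2
from h import *
from workcell import viewer,bot
s=bot.sense();print(s["tool_pos"],s["ee_rot"],s["t"])
c=viewer.read_camera("wrist");cv2.imwrite("pics/w2.png",c["color"])
E
```

```text
[0.4816 0.356  0.2902] [-3.1369 -0.0031  1.5378] 13.475
```

View pics/w2.png

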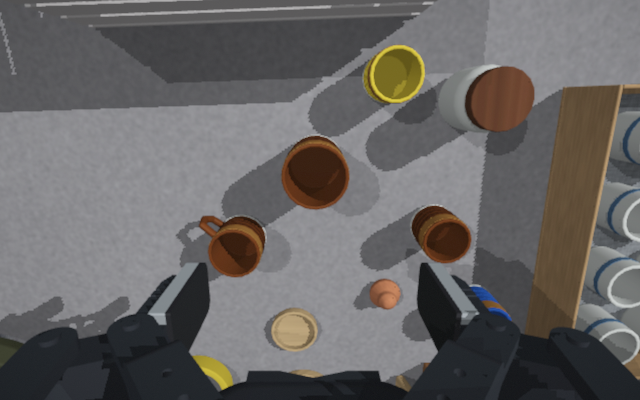

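In the wrist view the large cup's rim is at (315,174), the medium cup's rim at (444,236), the small dish's rim at (294,329), and the handled mug at (237,246). The jar with the brown lid is at (500,98).

```bash
python3 - <<'E'
from h import *
from workcell import bot,viewer
s=bot.sense();T0=TT(s);c=viewer.read_camera("wrist");T=T0@c["T_tool_cam"]
t=viewer.read_camera("top");R=lambda X,Y:ray(t,t["T"],(X+.5)/3-.5+200,(Y+.5)/3-.5+135)
for n,p,a,z in[("L",(315,174),(38,246),.085),("M",(444,236),(132,102),.062),("dS",(294,329),(286,289),.012)]:
    r=ray(c,T,*p);w=plane(r,z);print(n,w,"tool",T0[:3,:3].T@(w-T0[:3,3]),"tri",*tri([r,R(*a)]))
E
```

```text
L [0.4854 0.3512 0.085 ] tool [-0.002   0.0024  0.2048] tri [0.4836 0.3501 0.0781] 0.0017837036635568056
M [0.6262 0.2709 0.062 ] tool [-0.0771  0.1462  0.2273] tri [0.6269 0.2679 0.0556] 0.001616401638866949
dS [0.4485 0.1198 0.012 ] tool [-0.2347 -0.0256  0.2777] tri [0.4466 0.1172 0.0079] 0.0015836695247644517
```

To row units: 0.055 m is 0.88, 0.04 m is 0.64.

Emit:
{"name": "move_tool", "arguments": {
  "steps": [
    [[-0.056, 0.032, 0.64, 0, 0, 0, 0.085], [0, 0, 0.88, 0, 0, 0, 0.085], [0, 0, 0.88, 0, 0, 0, 0.085], [0, 0, 0.8, 0, 0, 0, 0.085], [0, 0, 0.56, 0, 0, 0, 0.085], [0, 0, 0.24, 0, 0, 0, 0.085], [0, 0, 0, 0, 0, 0, 0.085], [0, 0, 0, 0, 0, 0, 0], [0, 0, 0, 0, 0, 0, 0], [0, 0, 0, 0, 0, 0, 0], [0, 0, 0, 0, 0, 0, 0]]
  ],
  "clamp_n": 30
}}

```text
t: 15.0
tool_pos: [0.4863, 0.3473, 0.0415]
ee_rot: [3.141, -0.001, 1.53]
force: [-2.0, -0.6, 6.4]
width: 0.067
finger_force: 34.5
```

Gripped (67 mm). I'll lift and carry it to the large dish.

To row units: -0.05 m is -0.8, -0.002 m is -0.032.

Emit:
{"name": "move_tool", "arguments": {
  "steps": [
    [[0, 0, -0.32, 0, 0, 0, 0], [0, 0, -0.8, 0, 0, 0, 0], [0, 0, -0.48, 0, 0, 0, 0], [-0.48, -0.032, 0, 0, 0, 0, 0], [-0.8, -0.0384, 0, 0, 0, 0, 0], [-0.8, -0.0384, 0, 0, 0, 0, 0], [-0.8, -0.0384, 0, 0, 0, 0, 0], [-0.8, -0.0384, 0, 0, 0, 0, 0], [-0.8, -0.0384, 0, 0, 0, 0, 0], [-0.72, -0.0384, 0, 0, 0, 0, 0], [-0.416, -0.032, 0, 0, 0, 0, 0], [0, 0, 0, 0, 0, 0, 0]]
  ],
  "clamp_n": 40
}}

```text
t: 16.5
tool_pos: [0.4529, -0.0059, 0.1401]
ee_rot: [-3.14, 0.002, 1.525]
force: [1.0, 0.9, -1.6]
width: 0.0674
finger_force: 45.6
```

```bash
python3 - <<'E'
from h import *
from workcell import bot
import cv2
from workcell import viewer
s=bot.sense();T=TT(s)
print("tool",T[:3,:3].T@(np.array([.4535,-.003,.0505])-T[:3,3]))
c=viewer.read_camera("wrist")["color"];b=viewer.read_camera("side")["color"]
cv2.imwrite("pics/d1.png",np.hstack([cv2.resize(c,(480,300)),b[80:380,200:500]]))
E
```

```text
tool [0.0031 0.0006 0.0896]
```

View pics/d1.png

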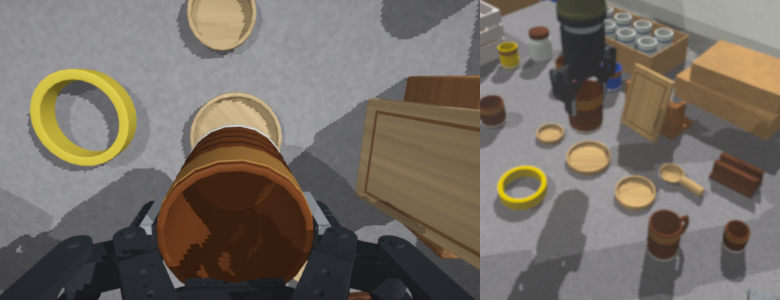

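The cup is held upright over the large dish, and the dish shows beneath it. I'll lower it.

To row units: 0.04 m is 0.64, 0.035 m is 0.56.

Emit:
{"name": "move_tool", "arguments": {
  "steps": [
    [[0.048, 0.0096, 0.64, 0, 0, 0, 0], [0, 0, 0.56, 0, 0, 0, 0], [0, 0, 0.208, 0, 0, 0, 0], [0, 0, 0.048, 0, 0, 0, 0], [0, 0, 0, 0, 0, 0, 0]]
  ]
}}

```text
t: 17.23
tool_pos: [0.4543, 0.0001, 0.0495]
ee_rot: [-3.141, -0.0, 1.53]
force: [-0.8, -0.0, -1.8]
width: 0.0672
finger_force: 45.6
```

Emit:
{"name": "move_tool", "arguments": {
  "steps": [
    [[0, 0, 0.032, 0, 0, 0, 0], [0, 0, 0.024, 0, 0, 0, 0], [0, 0, 0, 0, 0, 0, 0]]
  ]
}}

```text
t: 17.6
tool_pos: [0.454, -0.0005, 0.0456]
ee_rot: [-3.14, 0.0, 1.529]
force: [0.6, 0.0, 1.1]
width: 0.0671
finger_force: 45.9
```

To row units: -0.06 m is -0.96, 0.046 m is 0.736.

Emit:
{"name": "move_tool", "arguments": {
  "steps": [
    [[0, 0, 0, 0, 0, 0, 0.085], [0, 0, 0, 0, 0, 0, 0.085], [0, 0, 0, 0, 0, 0, 0.085], [0, 0, -0.32, 0, 0, 0, 0.085], [0, 0, -0.8, 0, 0, 0, 0.085], [0, 0, -0.96, 0, 0, 0, 0.085], [0, 0, -0.48, 0, 0, 0, 0.085], [0.736, 0.4272, 0, 0, 0, 0, 0.085], [0.736, 0.4272, 0, 0, 0, 0, 0.085], [0.736, 0.4272, 0, 0, 0, 0, 0.085], [0.736, 0.4272, 0, 0, 0, 0, 0.085], [0.736, 0.4272, 0, 0, 0, 0, 0.085], [0.736, 0.4272, 0, 0, 0, 0, 0.085], [0, 0, 0, 0, 0, 0, 0.085]]
  ]
}}

```text
t: 19.35
tool_pos: [0.625, 0.2737, 0.2036]
ee_rot: [-3.138, -0.003, 1.534]
force: [-0.6, 0.4, -0.5]
width: 0.085
finger_force: 0.0
```

```bash
python3 - <<'E'
from h import *
from workcell import bot,viewer
import cv2
s=bot.sense();T=TT(s)
print("tool",T[:3,:3].T@(np.array([.6255,.2685,.02])-T[:3,3]))
c=viewer.read_camera("wrist")["color"];b=viewer.read_camera("side")["color"]
cv2.imwrite("pics/m1.png",np.hstack([cv2.resize(c,(480,300)),b[80:380,200:500]]))
E
```

```text
tool [-0.0057  0.0014  0.1836]
```

View pics/m1.png

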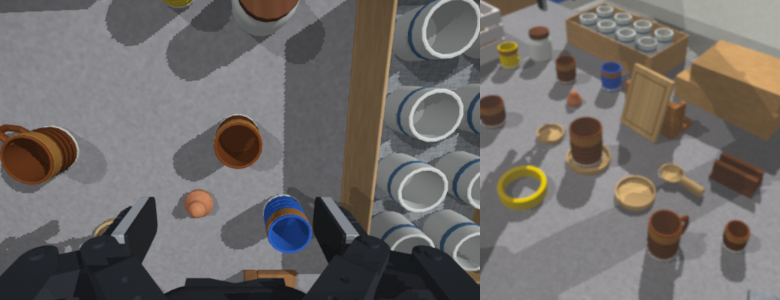

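The large cup stands in its dish. In the full wrist frame the medium cup's rim centre is at (317.5,192). I'll refine its position.

```bash
python3 - <<'E'
from h import *
from workcell import bot,viewer
s=bot.sense();T0=TT(s);c=viewer.read_camera("wrist")
w=plane(ray(c,T0@c["T_tool_cam"],317.5,192),.062);print(w,T0[:3,:3].T@(w-T0[:3,3]))
E
```

```text
[0.6283 0.2654 0.062 ] [-0.0036  0.0041  0.1421]
```

To row units: 0.055 m is 0.88, -0.003 m is -0.048.

Emit:
{"name": "move_tool", "arguments": {
  "steps": [
    [[-0.048, 0.048, 0.64, 0, 0, 0, 0.085], [0, 0, 0.88, 0, 0, 0, 0.085], [0, 0, 0.8, 0, 0, 0, 0.085], [0, 0, 0.432, 0, 0, 0, 0.085], [0, 0, 0.192, 0, 0, 0, 0.085], [0, 0, 0, 0, 0, 0, 0.06], [0, 0, 0, 0, 0, 0, 0], [0, 0, 0, 0, 0, 0, 0], [0, 0, 0, 0, 0, 0, 0], [0, 0, 0, 0, 0, 0, 0]]
  ],
  "clamp_n": 30
}}

```text
t: 20.75
tool_pos: [0.6287, 0.2661, 0.0228]
ee_rot: [3.141, -0.001, 1.53]
force: [-1.0, -2.0, 6.2]
width: 0.0531
finger_force: 32.2
```

To row units: -0.057 m is -0.912, -0.041 m is -0.656.

Emit:
{"name": "move_tool", "arguments": {
  "steps": [
    [[0, 0, -0.32, 0, 0, 0, 0], [0, 0, -0.8, 0, 0, 0, 0], [0, 0, -0.912, 0, 0, 0, 0], [-0.4, -0.432, 0, 0, 0, 0, 0], [-0.608, -0.656, 0, 0, 0, 0, 0], [-0.608, -0.656, 0, 0, 0, 0, 0], [-0.608, -0.656, 0, 0, 0, 0, 0], [-0.224, -0.208, 0, 0, 0, 0, 0], [-0.72, -0.008, 0, 0, 0, 0, 0], [-0.88, -0.008, 0, 0, 0, 0, 0], [-0.88, -0.008, 0, 0, 0, 0, 0], [-0.88, -0.008, 0, 0, 0, 0, 0], [-0.752, -0.008, 0, 0, 0, 0, 0], [0, 0, 0, 0, 0, 0, 0], [0, 0, 0, 0, 0, 0, 0]]
  ],
  "clamp_n": 35
}}

```text
t: 22.62
tool_pos: [0.4462, -0.1365, 0.149]
ee_rot: [-3.141, -0.0, 1.53]
force: [-0.1, 1.0, -1.0]
width: 0.0531
finger_force: 37.2
```

```bash
python3 - <<'E'
from h import *
from workcell import bot,viewer
s=bot.sense();T=TT(s);print(s["tool_pos"])
print("tool",T[:3,:3].T@(np.array([.447,-.137,.0268])-T[:3,3]))
E
```

```text
[ 0.4462 -0.1365  0.149 ]
tool [-0.0005  0.0009  0.1222]
```

Careful with the scale: shifts go in shares of 62.5 mm and turns go in shares of 120 degrees. That gives: 0.05 m is 0.8, 0.04 m is 0.64.

Emit:
{"name": "move_tool", "arguments": {
  "steps": [
    [[0, 0.0144, 0.64, 0, 0, 0, 0], [0, 0, 0.8, 0, 0, 0, 0], [0, 0, 0.352, 0, 0, 0, 0], [0, 0, 0.08, 0, 0, 0, 0], [0, 0, 0, 0, 0, 0, 0]]
  ]
}}

```text
t: 23.25
tool_pos: [0.4473, -0.1361, 0.0319]
ee_rot: [-3.14, -0.0, 1.532]
force: [0.1, -0.4, -0.5]
width: 0.053
finger_force: 37.2
```

Emit:
{"name": "move_tool", "arguments": {
  "steps": [
    [[0, 0, 0.032, 0, 0, 0, 0], [0, 0, 0.04, 0, 0, 0, 0], [0, 0, 0, 0, 0, 0, 0]]
  ]
}}

```text
t: 23.62
tool_pos: [0.4466, -0.1373, 0.027]
ee_rot: [-3.14, 0.0, 1.53]
force: [-0.5, 0.5, -1.2]
width: 0.053
finger_force: 37.2
```

To row units: -0.06 m is -0.96, -0.048 m is -0.768.

Emit:
{"name": "move_tool", "arguments": {
  "steps": [
    [[0, 0, 0.016, 0, 0, 0, 0], [0, 0, 0, 0, 0, 0, 0.085], [0, 0, 0, 0, 0, 0, 0.085], [0, 0, 0, 0, 0, 0, 0.085], [0, 0, -0.32, 0, 0, 0, 0.085], [0, 0, -0.8, 0, 0, 0, 0.085], [0, 0, -0.96, 0, 0, 0, 0.085], [0, 0, -0.72, 0, 0, 0, 0.085], [-0.768, 0.1856, 0, 0, 0, 0, 0.085], [-0.768, 0.1856, 0, 0, 0, 0, 0.085], [-0.768, 0.1856, 0, 0, 0, 0, 0.085], [-0.768, 0.1856, 0, 0, 0, 0, 0.085], [0, 0, 0, 0, 0, 0, 0.085], [0, 0, 0, 0, 0, 0, 0.085]]
  ]
}}

```text
t: 25.38
tool_pos: [0.4852, -0.3302, 0.2002]
ee_rot: [-3.139, -0.001, 1.53]
force: [-0.1, 0.4, 0.1]
width: 0.0853
finger_force: 0.0
```

```bash
python3 - <<'E'
from h import *
from workcell import bot,viewer
import cv2
s=bot.sense();T=TT(s);print(s["tool_pos"],s["t"])
c=viewer.read_camera("wrist")["color"];b=viewer.read_camera("side")["color"]
cv2.imwrite("pics/s1.png",np.hstack([cv2.resize(c,(480,300)),b[80:380,200:500]]))
E
```

```text
[ 0.4852 -0.3302  0.2002] 25.375
```

View pics/s1.png

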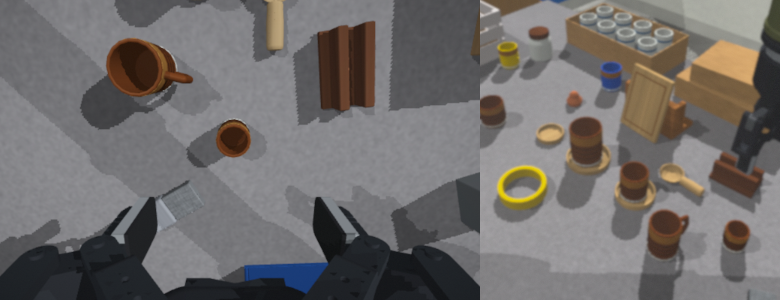

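The medium cup stands in its dish. The small cup's rim is at (312,185) in the full wrist frame.

```bash
python3 - <<'E'
from h import *
from workcell import bot,viewer
s=bot.sense();T0=TT(s);c=viewer.read_camera("wrist")
w=plane(ray(c,T0@c["T_tool_cam"],312,185),.044);print(w,T0[:3,:3].T@(w-T0[:3,3]))
E
```

```text
[ 0.4846 -0.3306  0.044 ] [-0.0013 -0.0004  0.1567]
```

To row units: 0.055 m is 0.88, 0.05 m is 0.8.

Emit:
{"name": "move_tool", "arguments": {
  "steps": [
    [[-0.016, 0, 0.64, 0, 0, 0, 0.085], [0, 0, 0.88, 0, 0, 0, 0.085], [0, 0, 0.8, 0, 0, 0, 0.085], [0, 0, 0.48, 0, 0, 0, 0.07], [0, 0, 0.192, 0, 0, 0, 0.06], [0, 0, 0, 0, 0, 0, 0.05], [0, 0, 0, 0, 0, 0, 0], [0, 0, 0, 0, 0, 0, 0], [0, 0, 0, 0, 0, 0, 0], [0, 0, 0, 0, 0, 0, 0]]
  ],
  "clamp_n": 25
}}

```text
t: 26.78
tool_pos: [0.4858, -0.3323, 0.015]
ee_rot: [-3.142, 0.001, 1.53]
force: [-1.2, -0.5, 7.2]
width: 0.0387
finger_force: 26.2
```

To row units: -0.06 m is -0.96, 0.0498 m is 0.7968.

Emit:
{"name": "move_tool", "arguments": {
  "steps": [
    [[0, 0, -0.32, 0, 0, 0, 0], [0, 0, -0.8, 0, 0, 0, 0], [0, 0, -0.96, 0, 0, 0, 0], [0, 0, -0.16, 0, 0, 0, 0], [0.7968, -0.104, 0, 0, 0, 0, 0], [0.7968, -0.104, 0, 0, 0, 0, 0], [0.7968, -0.104, 0, 0, 0, 0, 0], [0.7968, -0.104, 0, 0, 0, 0, 0], [0.7968, -0.104, 0, 0, 0, 0, 0], [0.7968, -0.104, 0, 0, 0, 0, 0], [0.7968, -0.104, 0, 0, 0, 0, 0], [0.7968, -0.104, 0, 0, 0, 0, 0], [0.7968, -0.104, 0, 0, 0, 0, 0], [0, 0, 0, 0, 0, 0, 0], [0, 0, 0, 0, 0, 0, 0]]
  ],
  "clamp_n": 30
}}

```text
t: 28.65
tool_pos: [0.4448, 0.1176, 0.1534]
ee_rot: [-3.139, 0.001, 1.53]
force: [1.0, -0.3, -0.6]
width: 0.0382
finger_force: 30.8
```

```bash
python3 - <<'E'
from h import *
from workcell import bot,viewer
s=bot.sense();T=TT(s);print(s["tool_pos"])
print("tool",T[:3,:3].T@(np.array([.446,.118,.019])-T[:3,3]))
E
```

```text
[0.4448 0.1176 0.1534]
tool [0.0006 0.0015 0.1344]
```

To row units: 0.055 m is 0.88, 0.045 m is 0.72.

Emit:
{"name": "move_tool", "arguments": {
  "steps": [
    [[0, 0.016, 0.72, 0, 0, 0, 0], [0, 0, 0.88, 0, 0, 0, 0], [0, 0, 0.384, 0, 0, 0, 0], [0, 0, 0.08, 0, 0, 0, 0], [0, 0, 0, 0, 0, 0, 0]]
  ]
}}

```text
t: 29.28
tool_pos: [0.4463, 0.1175, 0.0251]
ee_rot: [-3.14, 0.0, 1.528]
force: [0.1, 0.0, -0.1]
width: 0.0385
finger_force: 30.8
```

Emit:
{"name": "move_tool", "arguments": {
  "steps": [
    [[0, 0, 0.048, 0, 0, 0, 0], [0, 0, 0.032, 0, 0, 0, 0], [0, 0, 0, 0, 0, 0, 0]]
  ]
}}

```text
t: 29.65
tool_pos: [0.4461, 0.1182, 0.02]
ee_rot: [-3.14, -0.0, 1.53]
force: [-0.0, 0.7, -0.2]
width: 0.0383
finger_force: 30.8
```

To row units: -0.06 m is -0.96, -0.05 m is -0.8.

Emit:
{"name": "move_tool", "arguments": {
  "steps": [
    [[0, 0, 0.016, 0, 0, 0, 0], [0, 0, 0, 0, 0, 0, 0], [0, 0, 0, 0, 0, 0, 0.085], [0, 0, 0, 0, 0, 0, 0.085], [0, 0, 0, 0, 0, 0, 0.085], [0, 0, -0.32, 0, 0, 0, 0.085], [0, 0, -0.8, 0, 0, 0, 0.085], [0, 0, -0.96, 0, 0, 0, 0.085], [0, 0, -0.96, 0, 0, 0, 0.085], [0.8, 0, -0.64, 0, 0, 0, 0.085], [0.96, 0, 0, 0, 0, 0, 0.085], [0.96, 0, 0, 0, 0, 0, 0.085], [0.8, 0, 0, 0, 0, 0, 0.085], [0, 0, 0, 0, 0, 0, 0.085], [0, 0, 0, 0, 0, 0, 0.085]]
  ]
}}

```text
t: 31.52
tool_pos: [0.4551, 0.3363, 0.2473]
ee_rot: [-3.139, 0.001, 1.53]
force: [-1.3, -1.1, -0.4]
width: 0.0851
finger_force: 0.0
```

```bash
python3 - <<'E'
from h import *
from workcell import bot,viewer
import cv2
b=viewer.read_camera("side")["color"][100:340,180:500];t=viewer.read_camera("top")["color"][130:280,225:465]
cv2.imwrite("pics/f.png",np.hstack([cv2.resize(b,(400,300)),cv2.resize(t,(400,250))[:,:].copy() if 0 else cv2.copyMakeBorder(cv2.resize(t,(400,250)),0,50,0,0,0)]))
E
```

```text
(no output)
```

View pics/f.png

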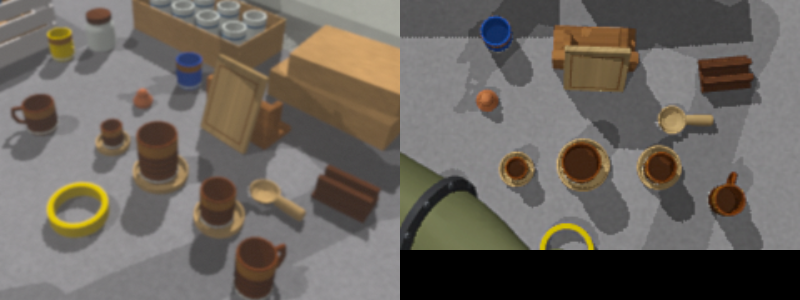

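All three cups stand flat inside their own dishes, at (517,168), (583,165) and (660,167) in the right half. The board leans centred on the backrest at (597,68), the mugs haven't moved, and the arm is clear of everything. I'll hand in.

```bash
python3 -c "
from workcell import bot
print(bot.finish_job())"
```

```text
the job is handed in; nothing more can be done
None
```

The job is handed in at about 32 s: the board leans at roughly 15° against the backrest, the three handleless cups stand in their own dishes, and both handled cups are where they were. I checked this in the last side and top pictures; the hand-in returned no verdict.

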